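Bring a tumbling drum's filler neck to the top

TASK

Gently push the spokes of the tumbling drum's wheel, one after another, until the drum's red-capped filler neck points straight up, ready for filling. Either way round will do; keep off the neck and its cap, and leave the glassware, the bottle and the clip standing where they are. Finish with the wheel at rest and your hand clear.

Things in the scene. Friction and masses are not known exactly. Their poses are not given: they have to be found in the camera images.
- stand: Grey two-post stand bolted to the bench, base plate 300 x 150 x 12 mm. Origin at bench level, straight below the wheel's centre; base runs from x = -65 to 235 mm. Its x axis is parallel to the level axle, 165 mm above the bench, and points from wheel to drum, roughly away from the robot; z up. Posts 50 mm wide, round heads of 25 mm radius about the axle, at x = 23 to 35 and 157 to 175 mm.
- wheel_centre (a point): Centre of the wheel, on the axle, 165 mm up; axes as the stand's. Five straight steel spokes, 14 mm thick, 72 degrees apart, lie in the plane x = 0 here; they run from a hub (26 mm radius, 30 mm long) to balls of 11 mm radius centred 119 mm from the axle: the ball of the spoke in line with the neck is red, the others black. No rim. Beyond it lies the drum, 65 mm radius, x = 45 to 145 mm.
- rotor (a joint): Angle q of wheel and drum, which turn as one about the stand's x axis (right-handed), either way, over full turns. 0 or a whole turn = neck straight up. Spoke k (0 to 4) points along (0, -sin(q + 72k deg), cos(q + 72k deg)) in the stand's frame; spoke 0 is parallel to the neck. The axle is stiff (0.25 N m, some 3 N at 90 mm) and balanced: the wheel stays where it is left.
- filler_neck (a point): Filler neck standing out radially from the drum: steel stub 24 mm thick, red cap 36 mm diameter, 20 mm tall. Turns with the drum in the plane x = 95 mm of the stand's frame. Origin on the neck's axis at the drum's shell, 61 mm from the axle; z points outward along the neck, whose capped end is 54 mm from the origin (115 mm from the axle).
- bottle: White plastic reagent bottle with red cap, 64 mm diameter, 150 mm tall, loose. Origin at the centre of its underside. Bystander.
- beaker: Empty clear glass beaker, 68 mm diameter, 85 mm tall, loose. Origin at the centre of its underside. Bystander.
- flask: Conical amber glass flask with black stopper, 76 mm diameter at the foot, 123 mm tall, loose. Origin at the centre of its underside. Bystander.
- clip: Blue plastic joint clip, C-shaped, 38 x 40 mm, 16 mm tall, lying on the bench on the robot's side of the wheel, loose. Origin at the middle of its underside. Bystander.

How it is judged:
By the outcome, as a careful person would: the job done as asked, in the order asked, and still so for the second after the job is handed in, with the robot touching nothing.
It also fails if it takes over 58 s, if anything falls off the work surface, if the arm or the gripper's body presses on something with over 40 N, if the wrist force passes 120 N, or if a joint passes its speed limit or range.

ROBOT

A 6-joint arm with a two-finger parallel gripper is mounted at the origin on the work surface. World frame = base frame: x ahead of the robot, y to its left, z up, the work surface at z = 0. Lengths are in m, angles in rad, forces in N, time in s.
With the tool pointing down it reaches from about 0.375 to 0.9 m from the base axis. Payload 3.1 kg.
Tool frame: the origin (TCP) lies midway between the tips of the shut fingers; the grasp point (between the pads) lies 19 mm behind it; x points along the fingers, z is the direction in which the jaws open and shut, and the axes are right-handed (so a half turn about x gives the same grasp; the last joint's range is limited). The gripper opens to 85 mm and grips with 20 to 120 N. Pads are 22 mm wide; open, the fingers measure 114 mm over their backs; the gripper's body (76 mm by 85 mm) begins 54 mm behind the grasp point. The pads swing forward as they close: fully open they stand 13 mm farther back than shut.
Start: joints at [-1.504, 0.527, 1.433, -0, 1.181, -0.178], TCP at [0.152, -0.606, 0.231] pointing down, gripper open.
Joint ranges: [-3.08, 3.08], [-0.75, 2.2], [0.22, 2.44], [-1.43, 4.57], [0, 2.65], [-2.85, 2.85]. Speed limits (rad/s): [2.79, 2.79, 3.14, 3.14, 3.14, 3.14].

INTERFACE

Orientations are given as a unit quaternion [x, y, z, w].
In Python, from station import telemetry, optics, manip gives the robot as it stands.
- The arm moves only by the tool step_arm, never from a script. Its argument "commands" is a list of rows, each a list of 4 numbers: the shift along the tool's x, y, z in m, then the turn about the tool's x in rad. A call has 1 to 8 rows; each row is the pose to reach, as a shift and turn from the pose measured when the call began, along the tool's axes at that moment; what a row does not reach only later rows make up. A row lasts 1/12 s, in which the tool goes at most 41.7 mm and 7.16 degrees, less where a joint would pass 70% of its speed; a pose out of reach is approached as far as the arm can. A call with a gripper value outside its range is refused whole. "jaw" is the finger opening in m, from 0 to 0.0854, set as the call begins (left out, the last holds). The fingers move at their own pace and stop on an object; "grip_force" is the grip in N (left out, the last holds). Time passes only in rows, so rows that repeat a pose let the fingers close. It gives the time, the measured TCP pose, the force and the opening at its end, in the units of the state.
- telemetry.sense(): the state, without advancing time (a new reading comes with each control period).
- optics.snapshot(name): name is "side" or "top" or "wrist"; returns the picture (400x640x3 uint8, red, green, blue); there is no depth.
- optics.camera_params(name): a dict with "mtx" (3x3 intrinsics, pixels), "k1" (the pictures are not rectified: a ray, as slopes to the right and down, at radius r is drawn at 1 + k1 r^2 times it, then the intrinsics apply), "origin" and "attitude" of the camera in the world. Camera axes: x right, y down, z forward; pixel columns grow to the right and rows downward; lengths in m; the calibration is good to about 2 mm. A picture is of the moment at which its call begins: read the wrist's pose just before it. camera_params takes no time and is no camera call; for the wrist camera it gives the pose at the moment of the call.
- manip.sign_off(): hands the job in, once; it reports no verdict.
The state is a dict: "t": time; "q": joint angles; "qd": joint speeds; "tau": joint torques, N m; "tcp_pos": TCP position; "tool_rot": TCP orientation; "force": force on the tool from outside, world axes, zero at the start; "ft_torque": the same for the moment, N m; "finger_gap": opening from 0.0 (shut) to 1.0 (fully open).
Only numpy, scipy, OpenCV 4.12 (cv2) and the standard library are available. Lean on these libraries where they do the work, as an engineer would, in place of code of your own. Each camera call takes 0.05 s, during which the arm holds its last target.

## Working session

There is one attempt and no reset: what is moved stays moved. The work goes in short steps, Python scripts to look and compute and a tool call to move; the robot and the scene stay as the last step left them, time stands still between calls to the robot, and variables do not carry over. Pictures are saved under pics/ and viewed, and the job is handed in when it is done.

Besides the shell and the picture viewer there is one more tool, called after ">>>" as name(argument=value, ...), one argument or row to a line, values as JSON. step_arm: Moves the arm, as the interface text tells. Its arguments: {"type":"object","properties":{"commands":{"type":"array","items":{"type":"array","items":{"type":"number"}}},"jaw":{"type":"number"},"grip_force":{"type":"number"}},"required":["commands"]}

```bash
ls; mkdir -p pics; python3 - <<'E'
from station import telemetry, optics
import cv2
s=telemetry.sense();print(s['t'],s['tcp_pos'],s['tool_rot'])
for n in('side','top','wrist'):
    p=optics.camera_params(n);print(n,p)
    cv2.imwrite(f'pics/{n}0.png',optics.snapshot(n)[:,:,::-1])
E
```

```text
pics
0.0 [ 0.15205944 -0.6054859   0.23034332] [ 0.43550017  0.5580347  -0.43436006  0.55701724]
side {'mtx': array([[486.31688436,   0.        , 311.37584997],
       [  0.        , 486.31688436, 196.27124223],
       [  0.        ,   0.        ,   1.        ]]), 'k1': 0.0033781559518494316, 'origin': array([0.11356512, 0.91951261, 0.74043751]), 'attitude': array([-0.20583124,  0.8425497 , -0.48506858,  0.11158843])}
top {'mtx': array([[486.23778017,   0.        , 320.77103625],
       [  0.        , 486.23778017, 207.16549853],
       [  0.        ,   0.        ,   1.        ]]), 'k1': -0.12541275535594554, 'origin': array([0.42388065, 0.04251179, 1.22457174]), 'attitude': array([-0.69621055,  0.7145958 , -0.05590911,  0.03895992])}
wrist {'mtx': array([[324.94984181,   0.        , 324.01322255],
       [  0.        , 324.94984181, 194.47733909],
       [  0.        ,   0.        ,   1.        ]]), 'k1': -0.010270317488072547, 'origin': array([ 0.22626683, -0.58780577,  0.37340555]), 'attitude': array([ 0.77966944, -0.60763809, -0.09409037,  0.11848427])}
```

View pics/side0.png

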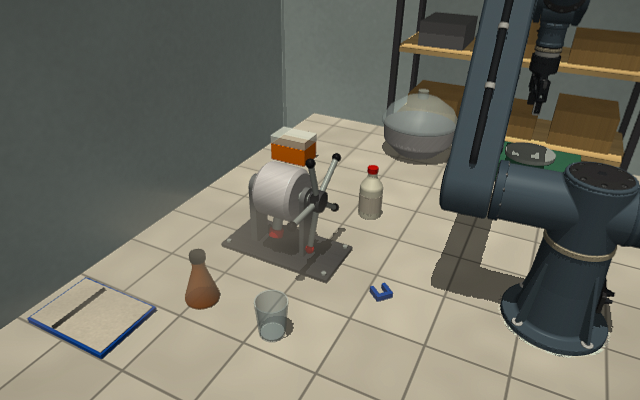

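View pics/top0.png

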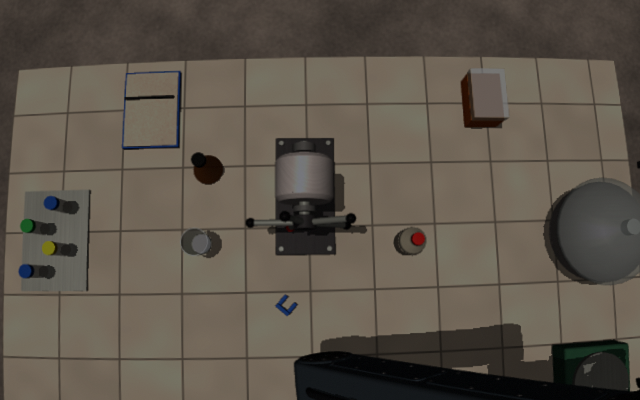

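View pics/wrist0.png

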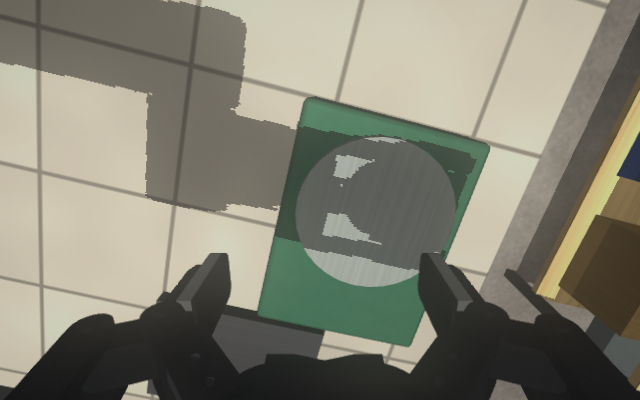

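```bash
cat > h.py <<'E'
import numpy as np,cv2
from scipy.spatial.transform import Rotation as R
from station import telemetry, optics
def ray(n,uv,p=None):
    p=p or optics.camera_params(n)
    d=np.array([[p['k1'],0,0,0,0]],float)[0]
    x=cv2.undistortPoints(np.array([[uv]],float),p['mtx'],d)[0,0]
    v=R.from_quat(p['attitude']).apply([x[0],x[1],1.]);return np.array(p['origin']),v/np.linalg.norm(v)
def onplane(n,uv,pt,nrm):
    o,v=ray(n,uv);return o+v*np.dot(np.array(pt)-o,nrm)/np.dot(v,nrm)
def onz(n,uv,z):return onplane(n,uv,[0,0,z],[0,0,1.])
def proj(n,P):
    p=optics.camera_params(n);Rm=R.from_quat(p['attitude']).as_matrix().T
    c=(np.atleast_2d(P)-p['origin'])@Rm.T
    return cv2.projectPoints(c.reshape(-1,1,3),np.zeros(3),np.zeros(3),p['mtx'],np.array([p['k1'],0,0,0,0.]))[0][:,0]
def crop(n,box,s,out,img=None):
    im=optics.snapshot(n) if img is None else img
    x0,y0,x1,y1=box
    cv2.imwrite(out,cv2.resize(im[y0:y1,x0:x1,::-1],None,fx=s,fy=s,interpolation=cv2.INTER_CUBIC))
E
python3 - <<'E'
import cv2
from h import *
crop('side',(220,140,390,340),3,'pics/s1.png',cv2.imread('pics/side0.png')[:,:,::-1])
crop('top',(170,120,440,320),2.9,'pics/t1.png',cv2.imread('pics/top0.png')[:,:,::-1])
E
```

```text
(no output)
```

View pics/s1.png

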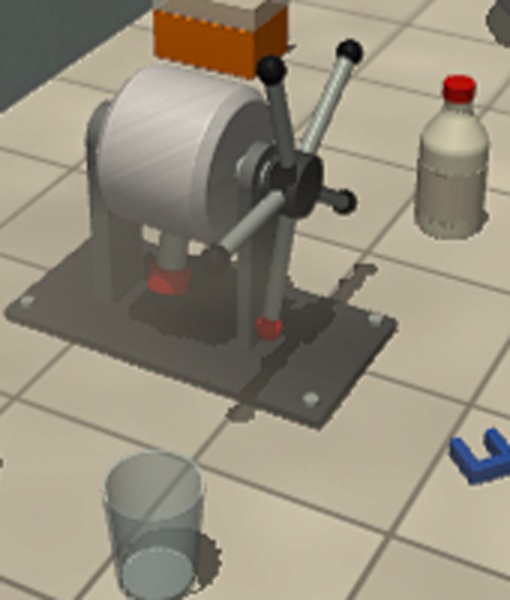

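View pics/t1.png

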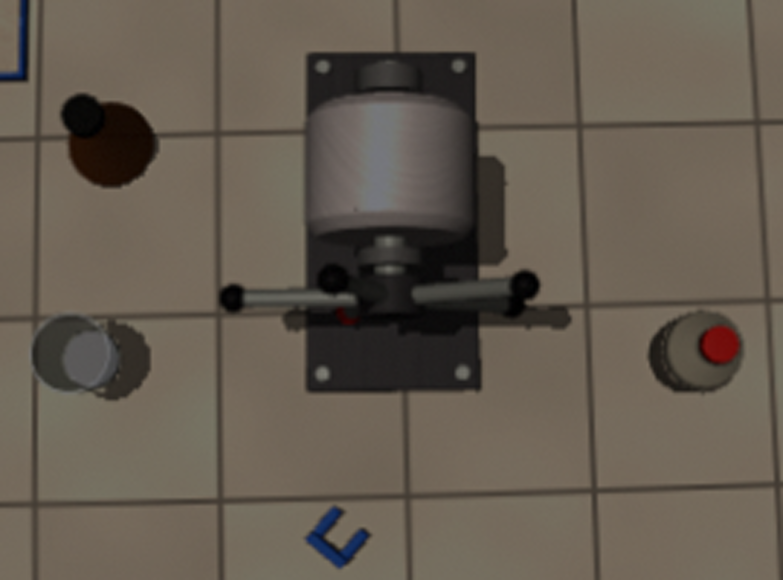

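```bash
cat >> h.py <<'E'
E
python3 - <<'E'
from h import *
c=lambda u,v:(170+u/2.9-.3,120+v/2.9-.3)
P=[onz('top',c(*q),.012) for q in[(306,53),(474,53),(480,389),(306,389)]]
TL,TR,BR,BL=P
for p in P:print(p)
ax=((TL+TR)-(BL+BR))[:2];print(np.linalg.norm(ax)/2,np.linalg.norm(TR-TL),np.linalg.norm(BL-BR))
yaw=np.arctan2(ax[1],ax[0]);print('yaw',np.degrees(yaw))
X=np.array([np.cos(yaw),np.sin(yaw),0]);Y=np.array([-X[1],X[0],0])
m=sum(P)/4; C=m-X*.085;C[2]=.165;print('wheel',C)
s=lambda u,v:(220+u/3-.3,140+v/3-.3)
for nm,q in dict(A=(271,70),B=(349,51),C=(344,202),D=(215,258),red=(268,328)).items():
    w=onplane('side',s(*q),C,X)-C; print(nm,w@Y,w[2],np.linalg.norm(w),np.degrees(np.arctan2(-(w@Y),w[2])))
for nm,q in dict(A=(333,279),left=(232,297),right=(525,285),B2=(514,305)).items():
    w=onplane('top',c(*q),C,X)-C if 0 else None
w=onplane('side',s(168,278),C+X*.095,X)-C-X*.095;print('cap',w@Y,w[2],np.degrees(np.arctan2(-(w@Y),w[2])))
for nm,q,z in[('clip',(338,538),.016),('beaker',(90,360),0),('flaskfoot',(112,145),0.01),('bottle',(720,344),.15)]:print(nm,onz('top',c(*q),z))
print(C,X,Y)
s=telemetry.sense();print(R.from_quat(s['tool_rot']).as_matrix())
E
```

```text
[0.76961266 0.12326531 0.012     ]
[ 0.76625383 -0.02571372  0.012     ]
[ 0.46921779 -0.02162279  0.012     ]
[0.4730855  0.12754347 0.012     ]
0.29681109989391125 0.1490168932179574 0.14921639767617637
yaw -0.8078020465841392
wheel [0.53455089 0.05206643 0.165     ]
A 0.03727053577916203 0.11342813748346356 0.11939445217527198 -18.189634096437967
B -0.0955575594842148 0.07270044852473137 0.1200691566984476 52.736024855055774
C -0.0980465740656532 -0.0694300520291756 0.12014017983499795 125.30358394899781
D 0.11906860779499412 0.000874993396869056 0.11907182276123389 -89.5789610103436
red 0.03736068276209997 -0.11329077796673245 0.11929216650207064 -161.74863763211215
cap 0.032367651432058615 -0.1000962709991958 -162.0805974044999
clip [0.34630625 0.10254378 0.016     ]
beaker [0.50300729 0.31630662 0.        ]
flaskfoot [0.69116243 0.29558907 0.01      ]
bottle [ 0.49317865 -0.2005047   0.15      ]
[0.53455089 0.05206643 0.165     ] [ 0.99990061 -0.01409834  0.        ] [0.01409834 0.99990061 0.        ]
[[-8.99341088e-05  9.69959729e-01  2.43265526e-01]
 [ 1.64112513e-03  2.43265343e-01 -9.69958391e-01]
 [-9.99998649e-01  3.11996824e-04 -1.61370314e-03]]
```

>>> step_arm(
  commands=[
    [-0.02, 0.026, -0.029, -0.11],
    [-0.04, 0.052, -0.058, -0.22],
    [-0.06, 0.078, -0.087, -0.33],
    [-0.08, 0.104, -0.116, -0.44],
    [-0.1, 0.13, -0.145, -0.55],
    [-0.12, 0.156, -0.174, -0.66],
    [-0.14, 0.182, -0.203, -0.77],
    [-0.15, 0.208, -0.232, -0.88],
  ],
  jaw=0,
)

```text
t: 0.82
tcp_pos: [0.2921, -0.3403, 0.3786]
tool_rot: [0.154, 0.69, -0.155, 0.69]
force: [0.9, -0.4, 0.2]
finger_gap: 0.002
```

```bash
cat > st.py <<'E'
from h import *
C=np.array([.5346,.0521,.165]);X=np.array([.9999,-.0141,0]);Y=np.array([.0141,.9999,0])
if __name__=='__main__':
    import sys
    s=telemetry.sense();M=R.from_quat(s['tool_rot']).as_matrix();p=s['tcp_pos'];d=p-C
    print('t',s['t'],'tcp',p.round(4),'rel X,Y,Z',(d@X).round(4),(d@Y).round(4),d[2].round(4),'force',s['force'].round(2),'gap',s['finger_gap'])
    print('yaw err of tool z to X deg',np.degrees(np.arctan2(M[:,2]@Y,M[:,2]@X)).round(2),'q',s['q'].round(2))
    if len(sys.argv)>1:
        g=C+X*float(sys.argv[1])+Y*float(sys.argv[2])+np.array([0,0,float(sys.argv[3])]);print('shift',(M.T@(g-p)).round(4))
E
python3 st.py 0 .08 .2
```

```text
t 0.8167 tcp [ 0.2921 -0.3403  0.3786] rel X,Y,Z -0.2369 -0.3958 0.2136 force [ 0.91 -0.36  0.23] gap 0.0022454083575564046
yaw err of tool z to X deg -24.43 q [-1.11  0.12  1.63  0.    1.39 -0.67]
shift [0.0136 0.5312 0.0189]
```

>>> step_arm(
  commands=[
    [0.002, 0.04, 0.001, -0.1],
    [0.003, 0.08, 0.003, -0.2],
    [0.005, 0.12, 0.004, -0.3],
    [0.006, 0.16, 0.006, -0.38],
    [0.008, 0.2, 0.008, -0.426],
    [0.009, 0.24, 0.009, -0.426],
    [0.01, 0.28, 0.01, -0.426],
    [0.01, 0.32, 0.012, -0.426],
  ],
)

```text
t: 1.48
tcp_pos: [0.4394, -0.0538, 0.3684]
tool_rot: [0.005, 0.707, -0.005, 0.707]
force: [0.5, -0.1, 0.3]
finger_gap: 0.002
```

```bash
python3 st.py 0 .08 .2
```

```text
t 1.4833 tcp [ 0.4394 -0.0538  0.3684] rel X,Y,Z -0.0937 -0.1072 0.2034 force [ 0.47 -0.1   0.27] gap 0.001985023334237412
yaw err of tool z to X deg -0.02 q [-0.38  0.12  1.66 -0.    1.36 -0.36]
shift [0.0033 0.1872 0.0937]
```

>>> step_arm(
  commands=[
    [0, 0.035, 0.017, 0],
    [0, 0.07, 0.035, 0],
    [0, 0.105, 0.053, 0],
    [0, 0.14, 0.07, 0],
    [0, 0.17, 0.086, 0],
    [0, 0.187, 0.094, 0],
    [0.03, 0.187, 0.094, 0],
    [0.06, 0.187, 0.094, 0],
  ],
)

```text
t: 2.15
tcp_pos: [0.5378, 0.1335, 0.3089]
tool_rot: [0.004, 0.705, -0.004, 0.709]
force: [-0.2, -0.5, -1.2]
finger_gap: 0.001
```

```bash
python3 st.py 0 .065 .085; python3 -c "
from h import *
crop('side',(180,20,420,320),2,'pics/s2.png')"
```

```text
t 2.15 tcp [0.5378 0.1335 0.3089] rel X,Y,Z 0.002 0.0814 0.1439 force [-0.19 -0.48 -1.17] gap 0.0014422316225303296
yaw err of tool z to X deg 0.15 q [ 0.04  0.35  1.52 -0.    1.27  0.05]
shift [ 0.0589 -0.0164 -0.0024]
```

View pics/s2.png

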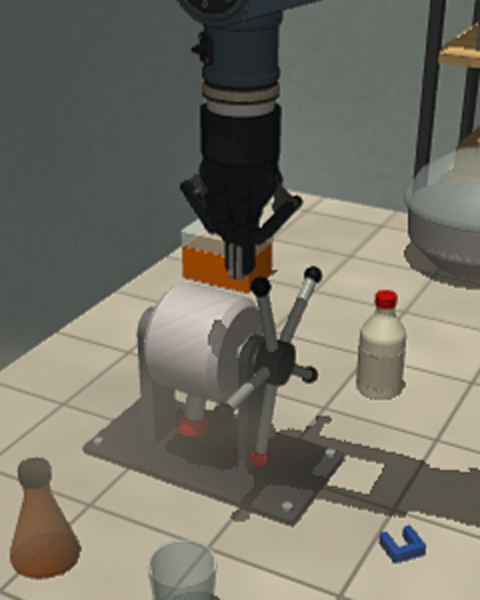

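>>> step_arm(
  commands=[
    [0.03, -0.012, -0.002, 0],
    [0.057, -0.012, -0.002, 0],
    [0.057, -0.02, -0.002, 0],
    [0.057, -0.029, -0.002, 0],
    [0.057, -0.038, -0.002, 0],
    [0.057, -0.047, -0.002, 0],
    [0.057, -0.056, -0.002, 0],
    [0.057, -0.065, -0.002, 0],
  ],
)

```text
t: 2.87
tcp_pos: [0.5309, 0.0663, 0.2466]
tool_rot: [0.004, 0.709, -0.005, 0.705]
force: [1.2, 2.1, 2.3]
finger_gap: 0.001
```

```bash
python3 st.py 0 -.028 .081; python3 -c "
from h import *
crop('side',(180,20,420,320),2,'pics/s3.png')"
```

```text
t 2.8667 tcp [0.5309 0.0663 0.2466] rel X,Y,Z -0.0039 0.0142 0.0816 force [1.21 2.12 2.28] gap 0.0006675684813458109
yaw err of tool z to X deg 0.06 q [-0.08  0.39  1.64 -0.    1.12 -0.07]
shift [ 0.0006 -0.0422  0.0038]
```

View pics/s3.png

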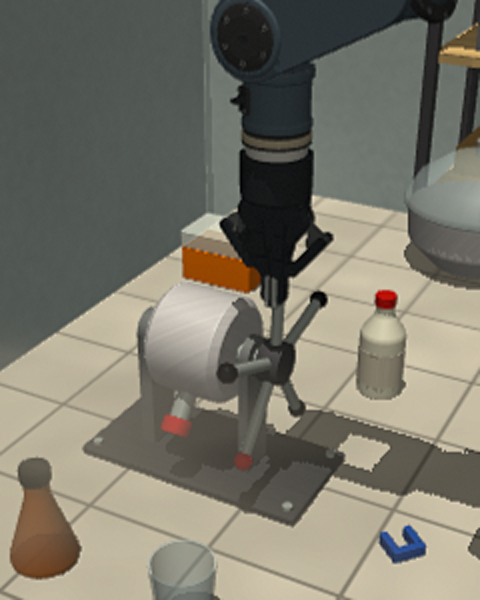

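>>> step_arm(
  commands=[
    [-0.002, -0.01, 0.004, 0],
    [-0.002, -0.02, 0.004, 0],
    [-0.001, -0.03, 0.004, 0],
    [0.001, -0.04, 0.004, 0],
    [0.006, -0.049, 0.004, 0],
    [0.012, -0.057, 0.004, 0],
    [0.018, -0.065, 0.004, 0],
    [0.023, -0.07, 0.004, 0],
  ],
)

```text
t: 3.58
tcp_pos: [0.5332, -0.0065, 0.2224]
tool_rot: [0.004, 0.71, -0.006, 0.705]
force: [-1.7, 3.6, 1.5]
finger_gap: 0.002
```

```bash
python3 st.py 0 -.055 .15; python3 -c "
from h import *
crop('side',(180,20,420,320),2,'pics/s4.png')"
```

```text
t 3.5833 tcp [ 0.5332 -0.0065  0.2224] rel X,Y,Z -0.0006 -0.0586 0.0574 force [-1.66  3.61  1.47] gap 0.002164973247751637
yaw err of tool z to X deg -0.02 q [-0.22  0.42  1.67 -0.01  1.06 -0.2 ]
shift [-0.0926  0.0033 -0.0001]
```

View pics/s4.png

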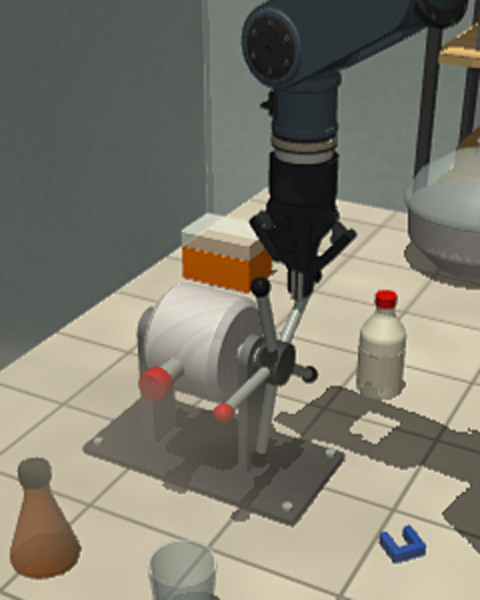

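>>> step_arm(
  commands=[
    [-0.03, 0.003, 0, 0],
    [-0.06, 0.005, 0, 0],
    [-0.095, 0.01, 0, 0],
    [-0.1, 0.045, 0.001, 0],
    [-0.1, 0.083, 0.001, 0],
    [-0.1, 0.115, 0.001, 0],
    [-0.085, 0.129, 0.001, 0],
    [-0.06, 0.129, 0.001, 0],
  ],
)

```text
t: 4.3
tcp_pos: [0.5391, 0.1245, 0.2834]
tool_rot: [0.002, 0.707, -0.005, 0.708]
force: [0.4, -0.1, 0.2]
finger_gap: 0.002
```

```bash
python3 st.py 0 .065 .085
```

```text
t 4.3 tcp [0.5391 0.1245 0.2834] rel X,Y,Z 0.0035 0.0724 0.1184 force [ 0.37 -0.11  0.15] gap 0.002127634127760648
yaw err of tool z to X deg 0.22 q [ 0.03  0.37  1.55 -0.    1.22  0.04]
shift [ 0.0334 -0.0072 -0.0036]
```

>>> step_arm(
  commands=[
    [0.02, -0.006, -0.004, 0],
    [0.032, -0.01, -0.004, 0],
    [0.032, -0.018, -0.003, 0],
    [0.032, -0.027, -0.002, 0],
    [0.032, -0.036, -0.002, 0],
    [0.032, -0.045, -0.002, 0],
    [0.032, -0.054, -0.002, 0],
    [0.032, -0.063, -0.002, 0],
  ],
)

```text
t: 4.97
tcp_pos: [0.5377, 0.06, 0.2529]
tool_rot: [0.002, 0.705, -0.006, 0.709]
force: [0.0, 2.6, 2.2]
finger_gap: 0.0
```

```bash
python3 st.py 0 -.055 .06
```

```text
t 4.9667 tcp [0.5377 0.06   0.2529] rel X,Y,Z 0.003 0.0079 0.0879 force [0.04 2.63 2.16] gap 0.00016412726435979894
yaw err of tool z to X deg 0.19 q [-0.09  0.39  1.62 -0.01  1.13 -0.08]
shift [ 0.0282 -0.0628 -0.0034]
```

>>> step_arm(
  commands=[
    [0.002, -0.01, -0.002, 0],
    [0.004, -0.02, -0.003, 0],
    [0.007, -0.03, -0.003, 0],
    [0.012, -0.039, -0.003, 0],
    [0.017, -0.047, -0.003, 0],
    [0.022, -0.054, -0.003, 0],
    [0.026, -0.06, -0.003, 0],
    [0.026, -0.06, -0.003, 0],
  ],
)

```text
t: 5.63
tcp_pos: [0.5331, -0.0014, 0.2257]
tool_rot: [0.002, 0.707, -0.006, 0.708]
force: [0.0, -0.5, 1.2]
finger_gap: -0.002
```

```bash
python3 st.py 0 -.055 .15; python3 -c "
from h import *
crop('side',(180,20,420,320),2,'pics/s5.png')"
```

```text
t 5.6333 tcp [ 0.5331 -0.0014  0.2257] rel X,Y,Z -0.0008 -0.0535 0.0607 force [ 0.02 -0.47  1.19] gap -0.001844457455194032
yaw err of tool z to X deg 0.14 q [-0.21  0.41  1.67 -0.01  1.06 -0.2 ]
shift [-0.0893 -0.002   0.0009]
```

View pics/s5.png

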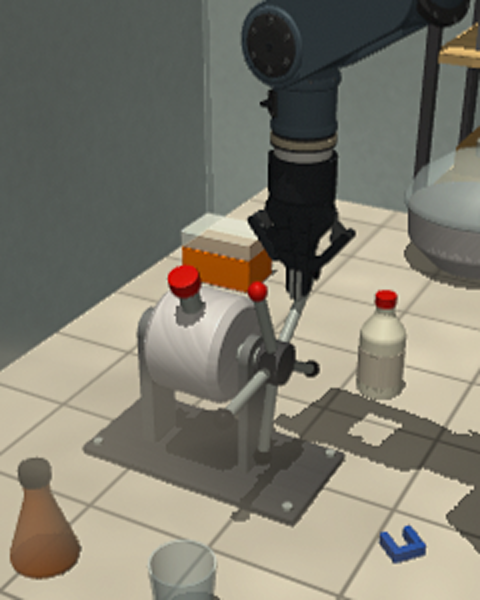

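>>> step_arm(
  commands=[
    [-0.03, 0.003, 0.001, 0],
    [-0.06, 0.005, 0.001, 0],
    [-0.095, 0.01, 0.001, 0],
    [-0.1, 0.045, 0.001, 0],
    [-0.1, 0.083, 0.001, 0],
    [-0.1, 0.115, 0.001, 0],
    [-0.085, 0.131, 0, 0],
    [-0.06, 0.131, 0, 0],
  ],
)

```text
t: 6.35
tcp_pos: [0.5342, 0.1339, 0.2866]
tool_rot: [0.001, 0.706, -0.004, 0.709]
force: [1.6, -0.1, -0.3]
finger_gap: 0.003
```

```bash
cat > q.py <<'E'
from st import *
import sys
from station import telemetry
im=optics.snapshot('side');hsv=cv2.cvtColor(im,cv2.COLOR_RGB2HSV)
m=(((hsv[...,0]<8)|(hsv[...,0]>172))&(hsv[...,1]>150)&(hsv[...,2]>70)).astype(np.uint8)
n,l,s,c=cv2.connectedComponentsWithStats(m)
for i in range(1,n):
    if s[i,4]>15:
        print(s[i],c[i].round(1))
        for nm,x0 in(('ball',0),('cap',.095)):
            w=onplane('side',c[i],C+X*x0,X)-C-X*x0
            print('  ',nm,'r',np.hypot(w@Y,w[2]).round(4),'q',np.degrees(np.arctan2(-(w@Y),w[2])).round(2))
if len(sys.argv)>1:crop('side',(220,120,370,260),4,sys.argv[1],im)
E
python3 st.py 0 .065 .085;python3 q.py pics/s6.png
```

```text
t 6.35 tcp [0.5342 0.1339 0.2866] rel X,Y,Z -0.0015 0.0818 0.1216 force [ 1.59 -0.15 -0.27] gap 0.0028000223049090152
yaw err of tool z to X deg 0.45 q [ 0.05  0.36  1.55 -0.01  1.22  0.05]
shift [ 0.0367 -0.0166  0.0012]
[264 152  16  17 206] [271.8 160. ]
   ball r 0.2627 q -45.4
   cap r 0.1062 q -21.67
[305 161   8  10  48] [309.3 166.1]
   ball r 0.1148 q -20.6
   cap r 0.1397 q 88.03
[368 165  10  10  84] [372.4 169.2]
   ball r 0.3683 q 102.38
   cap r 0.6658 q 109.52
```

View pics/s6.png

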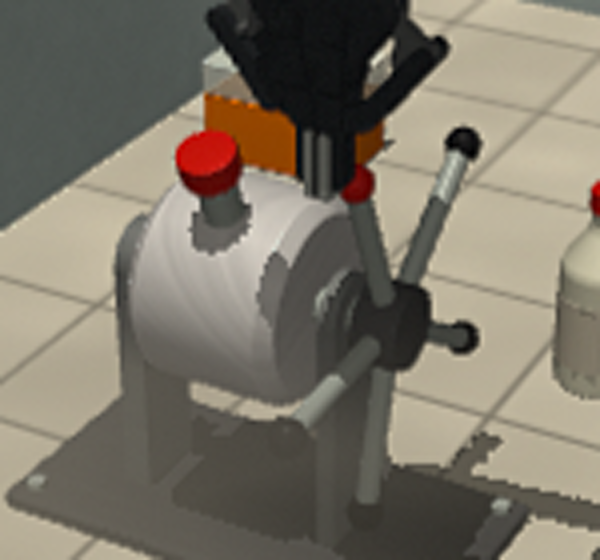

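>>> step_arm(
  commands=[
    [0.02, -0.006, 0.001, 0],
    [0.034, -0.01, 0.001, 0],
    [0.034, -0.018, 0.001, 0],
    [0.034, -0.026, 0.001, 0],
    [0.034, -0.034, 0.001, 0],
    [0.034, -0.041, 0.001, 0],
    [0.034, -0.046, 0.001, 0],
    [0.034, -0.049, 0.001, 0],
  ],
)

```text
t: 7.07
tcp_pos: [0.5318, 0.0816, 0.2476]
tool_rot: [0.0, 0.709, -0.006, 0.705]
force: [1.3, 2.9, 2.9]
finger_gap: -0.001
```

```bash
python3 st.py 0 .022 .085;python3 q.py pics/s7.png
```

```text
t 7.0667 tcp [0.5318 0.0816 0.2476] rel X,Y,Z -0.0032 0.0294 0.0826 force [1.26 2.86 2.85] gap -0.001101013491672881
yaw err of tool z to X deg 0.33 q [-0.05  0.39  1.63 -0.01  1.13 -0.04]
shift [-0.0024 -0.0075  0.0032]
[272 145  16  14 185] [279.1 151.8]
   ball r 0.2492 q -40.25
   cap r 0.106 q -4.05
[368 165  10  10  84] [372.4 169.2]
   ball r 0.3684 q 102.38
   cap r 0.666 q 109.52
```

View pics/s7.png

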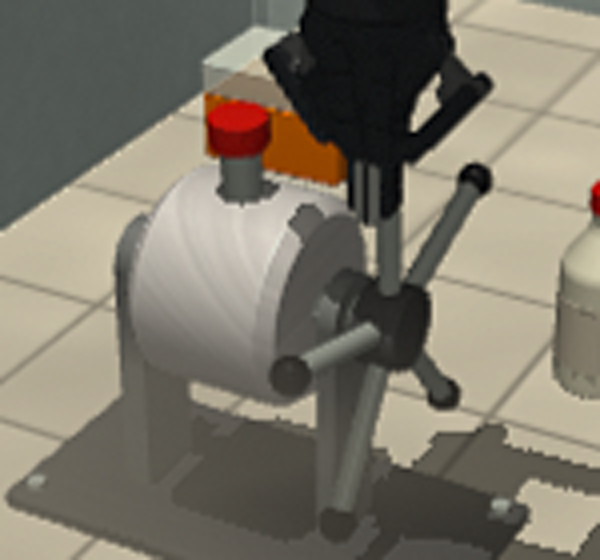

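```bash
cat > b.py <<'E'
from st import *
def balls(L):
    r=[]
    for u,v,k in L:
        w=onplane('side',(220+u/4-.4,120+v/4-.4),C,X)-C
        a=np.degrees(np.arctan2(-(w@Y),w[2]));e=(a-72*k+180)%360-180;r.append(e)
        print(k,np.hypot(w@Y,w[2]).round(4),e.round(2))
    print('mean',np.mean(r))
E
python3 -c "
from b import *
balls([(476,178,1),(441,393,2),(338,522,3),(291,375,4)])"
```

```text
1 0.1215 -4.03
2 0.1147 -3.79
3 0.118 -4.45
4 0.118 -3.67
mean -3.987222606766828
```

>>> step_arm(
  commands=[
    [0, -0.002, 0.002, 0],
    [0, -0.004, 0.002, 0],
    [0, -0.006, 0.002, 0],
    [0, -0.0075, 0.002, 0],
    [0, -0.0078, 0.002, 0],
    [0, -0.0078, 0.002, 0],
  ],
)

```text
t: 7.62
tcp_pos: [0.534, 0.0733, 0.2474]
tool_rot: [0.0, 0.709, -0.006, 0.705]
force: [0.4, 1.4, 1.9]
finger_gap: -0.002
```

```bash
python3 st.py 0 .022 .085;python3 q.py pics/s8.png
```

```text
t 7.6167 tcp [0.534  0.0733 0.2474] rel X,Y,Z -0.0009 0.0212 0.0824 force [0.4  1.38 1.95] gap -0.0024562734192506825
yaw err of tool z to X deg 0.33 q [-0.07  0.39  1.63 -0.01  1.13 -0.05]
shift [-0.0026  0.0007  0.0009]
[274 144  15  14 182] [281.  150.6]
   ball r 0.245 q -39.1
   cap r 0.1056 q 0.29
[368 165  10  10  84] [372.4 169.1]
   ball r 0.3679 q 102.32
   cap r 0.6653 q 109.48
```

View pics/s8.png

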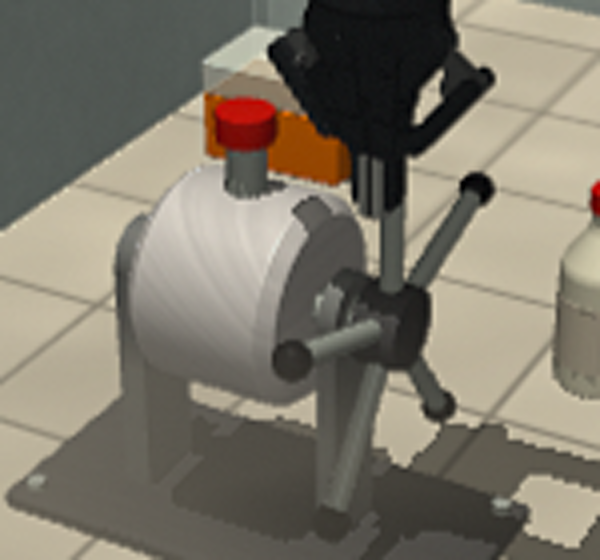

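Near zero. Back the hand off to +Y, then up, and look again.

>>> step_arm(
  commands=[
    [0, 0.015, 0, 0],
    [0, 0.04, 0, 0],
    [-0.03, 0.055, 0, 0],
    [-0.07, 0.06, 0, 0],
    [-0.11, 0.06, 0, 0],
    [-0.15, 0.07, -0.02, 0],
    [-0.17, 0.09, -0.05, 0],
    [-0.17, 0.1, -0.08, 0],
  ],
)

```text
t: 8.33
tcp_pos: [0.4579, 0.176, 0.4218]
tool_rot: [0.001, 0.705, -0.006, 0.709]
force: [0.1, 0.3, -0.3]
finger_gap: -0.001
```

>>> step_arm(
  commands=[
    [0, 0.03, -0.03, 0],
    [0, 0.06, -0.06, 0],
    [0, 0.08, -0.07, 0],
    [0, 0.08, -0.07, 0],
  ],
)

```text
t: 8.67
tcp_pos: [0.3854, 0.2589, 0.4209]
tool_rot: [-0.001, 0.706, -0.004, 0.709]
force: [0.5, 0.4, -0.1]
finger_gap: -0.0
```

```bash
python3 st.py 0 .022 .085;python3 q.py pics/s9.png; python3 -c "
from h import *
cv2.imwrite('pics/w9.png',optics.snapshot('wrist')[...,::-1]);crop('top',(170,120,440,320),2.9,'pics/t9.png')"
```

```text
t 8.6667 tcp [0.3854 0.2589 0.4209] rel X,Y,Z -0.1521 0.2047 0.2559 force [ 0.51  0.42 -0.05] gap -0.00020623288263617548
yaw err of tool z to X deg 0.58 q [ 0.36  0.12  1.52 -0.01  1.5   0.36]
shift [ 0.1727 -0.183   0.1495]
[274 144  15  14 181] [280.9 150.6]
   ball r 0.2451 q -39.11
   cap r 0.1057 q 0.2
[314 150   9   9  68] [317.8 153.8]
   ball r 0.1203 q -0.49
   cap r 0.1887 q 83.77
[368 165  10  10  84] [372.4 169.1]
   ball r 0.3677 q 102.31
   cap r 0.665 q 109.48
```

View pics/s9.png

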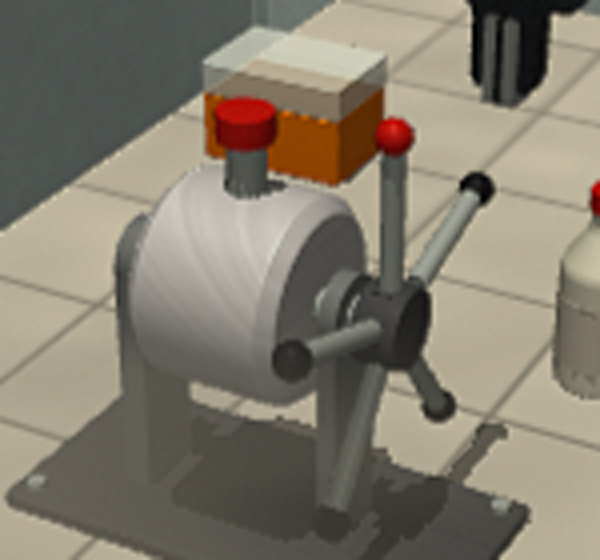

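View pics/t9.png

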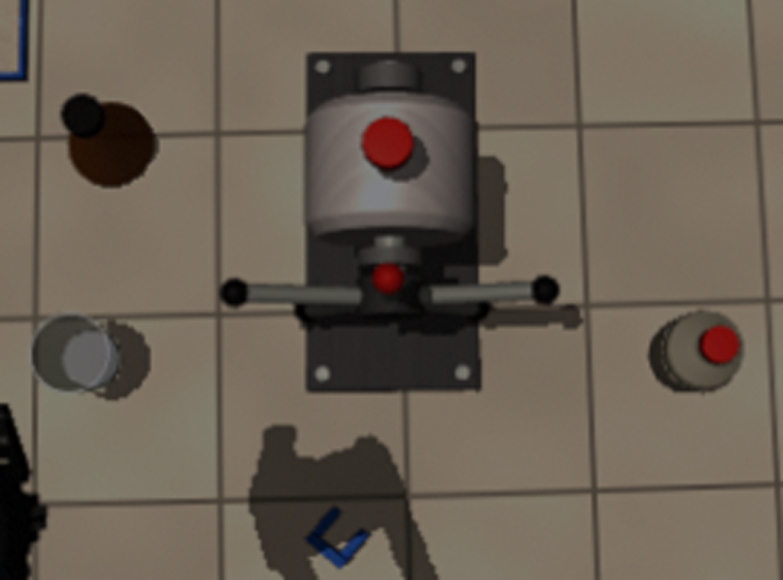

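View pics/w9.png

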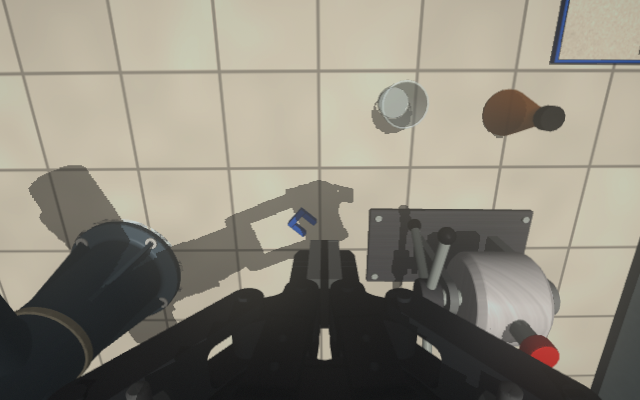

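```bash
python3 -c "
from b import *
balls([(394,137,0),(477,188,1),(438,405,2),(334,521,3),(291,360,4)])
im=optics.snapshot('top');hsv=cv2.cvtColor(im,cv2.COLOR_RGB2HSV)
m=(((hsv[...,0]<8)|(hsv[...,0]>172))&(hsv[...,1]>150)&(hsv[...,2]>60)).astype(np.uint8)
n,l,s,c=cv2.connectedComponentsWithStats(m)
for i in range(1,n):
  if s[i,4]>15:
    for z,r in((.28,.115),(.284,.119)):
      w=onz('top',c[i],z)-C;print(c[i].round(1),w@X,w@Y,np.degrees(-(w@Y)/r))
print(telemetry.sense()['t'])
"
```

```text
0 0.1195 0.12
1 0.1209 -0.23
2 0.1177 -0.24
3 0.1174 -1.45
4 0.1204 0.59
mean -0.242064166088619
[303.3 168.7] 0.09437898162683697 -0.0002561064414792432 0.12759841915543338
[303.3 168.7] 0.09351106635189835 -0.0003022322731449207 0.14551793011637856
[303.2 215.3] 0.0012995348047635073 0.0008106642944988435 -0.40389254501507976
[303.2 215.3] 0.0008257852348186759 0.0007600209839098378 -0.365932728734571
[418.  238.3] -0.04657940175370681 -0.2238613360162602 111.53312825992765
[418.  238.3] -0.04685039727399548 -0.2229605555655526 107.35041035124573
8.8667
```

Both views put the neck within about 0.5° of upright, and the wheel is at rest with the hand clear, so I'm handing the job in.

```bash
python3 -c "
from station import manip,telemetry
print(telemetry.sense()['qd'].round(3));print(manip.sign_off())"
```

```text
[-0.016  0.006 -0.003  0.006  0.     0.003]
the job is handed in; nothing more can be done
None
```

The red-capped filler neck now points straight up, to within about half a degree by my measurements. I pushed three spokes in turn with the shut fingers, taking the wheel from about -162° to about 0°. I then drew the hand clear and handed the job in at about 8.9 s.

- **Angle:** the side view gave +0.2° from the cap and about -0.2° as the mean of the five balls. The top view gave +0.1° from the cap and -0.4° from the red ball. One shadowed black ball read -1.5°, which disagrees with the rest; I took that as pixel error.
- **At rest and clear:** the angle did not change visibly when I backed off. The hand ended about 0.2 m to the side of the wheel and 0.26 m above its axle.
- **Bystanders:** the bottle, beaker, flask and clip look unmoved in the top view. The wrist-force readings at the end of each move stayed under about 5 N.

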